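# Fold back the wax warmer's cover and hold the plum tin ready over the study

### The arm

A 6-joint arm with a two-finger parallel gripper is mounted at the origin on the work surface; the furniture and walls round the work are solid. World frame = base frame: x ahead of the robot, y to its left, z up, the work surface at z = 0. Lengths are in m, angles in rad, forces in N, time in s.
With the tool pointing down it reaches from about 0.35 to 0.85 m from the base axis. Payload 8.1 kg.
Tool frame: the origin (TCP) lies on the centre line of the jaws, within the pads' length; the fingertips stand robot.tip_reach ahead of it and the grasp point (between the pads) lies 5 mm behind it (robot.tip_reach is the distance from the TCP to the fingertips, in m); z points along the fingers, y is the direction in which the jaws open and shut (so a half turn about z gives the same grasp; the last joint's range is limited). The gripper opens to 93 mm and grips with 3 to 60 N. Pads are 15 mm wide; open, the fingers measure 128 mm over their backs; the gripper's body (75 mm by 188 mm) begins 65 mm behind the grasp point.
Start: joints at [1.228, 0.13, 1.488, -0, 1.523, -0.085], TCP at [0.153, 0.58, 0.233] pointing down, gripper open.
Joint ranges: [-2.96, 2.96], [-0.89, 2.26], [0.02, 2.5], [-1.34, 4.48], [0, 2.73], [-2.66, 2.66]. Speed limits (rad/s): [2.39, 2.39, 2.79, 3.14, 3.14, 3.14].

### API

Orientations are given as a rotation vector (axis times angle).
In Python, from plant import sensors, read_camera, robot gives the robot as it stands.
- The arm moves only by the tool play_rows, never from a script. Its argument "series" is a list that holds one entry, the list of rows, each a list of 5 numbers: the closure, from -1 (fully open) to 1 (shut), then the shift along the world's x, y, z in m, then the turn about the world's z in rad. A call has 1 to 8 rows; each row is the pose to reach, as a shift and turn from the pose commanded when the call began; what a row does not reach only later rows make up. A row lasts 1/10 s, in which the tool goes at most 50 mm and 8.59 degrees, less where a joint would pass 70% of its speed; a pose out of reach is approached as far as the arm can. A call with a gripper value outside its range is refused whole. The fingers move at their own pace and stop on an object; "force" is the grip in N (left out, the last holds). Time passes only in rows, so rows that repeat a pose let the fingers close. It gives the time, the measured TCP pose, the force and the opening at its end, in the units of the state.
- sensors.read_state(): the state, without advancing time (a new reading comes with each control period).
- read_camera(name): name is "scene" or "top"; returns a dict with "color" (420x560x3 uint8, red, green, blue), "range_z" (420x560 float32, m along the optical axis (not along the pixel's ray), 0 where there is no reading), "intrinsics" (3x3 intrinsics, pixels), "D" ([k1, k2, p1, p2, k3] as OpenCV has them; the pictures are not rectified), "rvec" (rotation vector, rad) and "tvec" (3), from world to camera coordinates, as OpenCV has them. Camera axes: x right, y down, z forward; pixel columns grow to the right and rows downward; lengths in m; the calibration is good to about 2 mm. A picture is of the moment at which its call begins.
- robot.close_job(): hands the job in, once; it reports no verdict.
The state is a dict: "t": time; "q": joint angles; "dq": joint speeds; "joint_torque": joint torques, N m; "tool_pos": TCP position; "orientation": TCP orientation; "force": force on the tool from outside, world axes, zero at the start; "wrist_torque": the same for the moment, N m; "opening": finger opening in m.
Only numpy, scipy, OpenCV 4.12 (cv2) and the standard library are available. Lean on these libraries where they do the work, as an engineer would, in place of code of your own. Each camera call takes 0.05 s, during which the arm holds its last target.

### The job

Fold the clear cover of the wax warmer right back until it leans on its stop, just past upright, and stands by itself. Then lift the tin of plum wax straight up out of its well and finish holding it, level and still, centred about a hand's breadth above the small orange study, where the painter will dip a brush into it: do not put it down or let go. Keep the tin level all the way, leave the blue and the lime tin in their wells and the study where it lies.

Things in the scene. Friction and masses are not known exactly. Their poses are not given: they have to be found in the camera images.
- warmer: three-well wax warmer: white open-topped case 124 mm deep (x), 304 mm wide (y), walls 4 mm thick, 70 mm high, fixed. Origin: centre of its underside, on the bench; x points from its front (black dial) to its back (hinges). Inside, a deck 34 mm up has three round wells 62 mm across at y = -88, 0, +88 mm (x = 0), their floor 12 mm up. A tin stands loosely in each, its rim below the case's.
- warmer_cover (a joint): angle (rad) of the warmer's cover about its hinge: 0 shut, lying on the case; 1.57 upright; 1.92 at its stop, leaning 20 degrees back. It swings freely: let go before upright it falls shut, past upright it falls back to its stop. A clear pane in an 8 mm thick dark steel frame, 124 by 304 mm, 0.2 kg.
- cover_hinge (a point): middle of the hinge line at the back upper edge of the case, 62 mm behind the warmer's origin, 70 mm above the bench; the hinge runs along the warmer's y. Its frame turns with the cover: -x points from the hinge to the cover's front edge, which rises as it opens.
- cover_pull (a point): centre of the rounded end (18 mm diameter) of the black pull at the middle of the cover's front edge: 150 mm from the hinge line, 4 mm above the cover's underside, 26 mm beyond its edge; 74 mm above the bench when shut, nothing under it. The pull is 18 mm wide along the warmer's y: held by its two flat sides it can pivot between the fingers as the cover turns.
- tin_plum: round metal tin of plum (dark purple-red) wax, 58 mm across, 50 mm high, filled to 35 mm, about 0.14 kg. Origin: centre of its underside, z up. It stands in one of the three wells; which one differs from start to start. Its rim stands 28 mm above the deck, with about 27 mm free beside it on every side.
- tin_blue: round tin of blue wax, 53 mm across, 50 mm high, in another well; stays there. Origin: centre of its underside.
- tin_lime: round tin of lime green wax, 52 mm across, 40 mm high, in the third well; stays there. Origin: centre of its underside.
- study_orange: small orange and green wax study on a dark-edged board, 81 by 96 mm (x, y), 11 mm thick, lying loose on the bench to the right of the warmer. Origin: centre of its underside.
Not all that is in view belongs to the job. There is more than one size of the study_orange; the one meant has the size given above.

How it is judged:
On the way, in this order (a step that is already met when the one before it is completed fails the run):
1. the cover is folded back to its stop and stands there by itself (value of joint warmer_cover above 1.85 rad and contact force between warmer_cover and the fingers below 0.3 N), for 0.3 s.
2. the plum tin is lifted clear of its well, in the fingers and level (z of tin_plum in the frame of warmer above 0.04 m and contact force between tin_plum and the fingers above 1 N and angle between tin_plum's own z axis and vertical below 0.15 rad and value of joint warmer_cover above 1.6 rad), for 0.2 s.
At the end, for the whole second after the job is handed in: The fingers alone hold the plum tin, underside 60-200 mm above the bench, within 30 mm of centred over the study, level within 0.1 rad, still (20 mm/s, 0.15 rad/s); the cover leans at its stop (over 1.8 rad), the blue and lime tins stand in their wells, the study moved under 15 mm (contact force between tin_plum and the fingers above 1 N and contact force between tin_plum and study_orange below 0.2 N and contact force between tin_plum and warmer below 0.2 N and height (world z) of tin_plum between 0.06 and 0.2 m and horizontal distance between tin_plum and study_orange below 0.03 m and angle between tin_plum's own z axis and vertical below 0.1 rad and linear speed of tin_plum below 0.02 m/s and angular speed of tin_plum below 0.15 rad/s and value of joint warmer_cover above 1.8 rad and z of each of tin_blue, tin_lime in the frame of warmer below 0.016 m and angle between each of tin_blue, tin_lime's own z axis and vertical below 0.15 rad and distance of study_orange from where it was at the start of the episode below 0.015 m); the arm keeps its last pose, push and grip.
It fails at once if the plum tin is tipped by more than 0.3 rad (angle between tin_plum's own z axis and vertical above 0.3 rad).
It fails at once if the blue or the lime tin is pulled or tipped out of its well (distance of tin_blue from where it was at the start of the episode above 0.02 m or distance of tin_lime from where it was at the start of the episode above 0.025 m or angle between any of tin_blue, tin_lime's own z axis and vertical above 0.4 rad).
It fails at once if the study is pushed more than 15 mm (distance of study_orange from where it was at the start of the episode above 0.015 m).
It also fails if it takes over 58 s, if anything falls off the work surface, if the arm or the gripper's body presses on something with over 40 N, if the wrist force passes 120 N, or if a joint passes its speed limit or range.

## Working session

There is one attempt and no reset: what is moved stays moved. The work goes in short steps, Python scripts to look and compute and a tool call to move; the robot and the scene stay as the last step left them, time stands still between calls to the robot, and variables do not carry over. Pictures are saved under pics/ and viewed, and the job is handed in when it is done.

Besides the shell and the picture viewer there is one more tool, called as name(argument=value, ...), one argument or row to a line, values as JSON. play_rows: Moves the arm, as the interface text tells. Its arguments: {"type":"object","properties":{"series":{"type":"array","items":{"type":"array","items":{"type":"array","items":{"type":"number"}}}},"force":{"type":"number"}},"required":["series"]}

```bash
mkdir -p pics; ls; python3 - <<'E'
from plant import sensors, read_camera, robot
import cv2,pickle
print(robot.tip_reach); print(sensors.read_state())
for n in("scene","top"):
    c=read_camera(n); pickle.dump(c,open(f"pics/{n}0.pkl","wb")); cv2.imwrite(f"pics/{n}0.png",cv2.resize(c["color"][:,:,::-1],(800,600)))
E
```

```text
pics
0.014
{'t': 0.0, 'q': array([ 1.22760431e+00,  1.31143523e-01,  1.48926299e+00, -2.34438234e-05,
        1.52299839e+00, -8.53825289e-02]), 'dq': array([ 0.00262149,  0.00174557, -0.00071477, -0.00046681, -0.00070128,
       -0.00108941]), 'joint_torque': array([ 1.32879359e-03, -5.59842038e+01, -4.91760206e+01,  7.70478998e-02,
        3.51450022e-02, -9.83031282e-05]), 'tool_pos': array([0.15277263, 0.57966813, 0.23160691]), 'orientation': array([-4.03797084e-01, -3.11516726e+00,  2.78906206e-03]), 'force': array([-0.28031105, -0.66866604,  0.35525666]), 'wrist_torque': array([-0.01538451, -0.02044271,  0.01814739]), 'opening': 0.09287424840505767}
```

View pics/scene0.png

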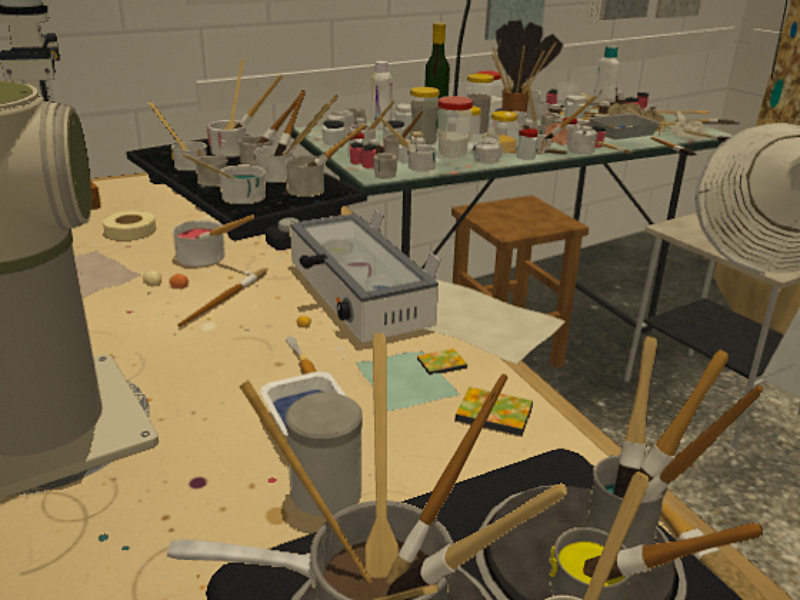

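View pics/top0.png

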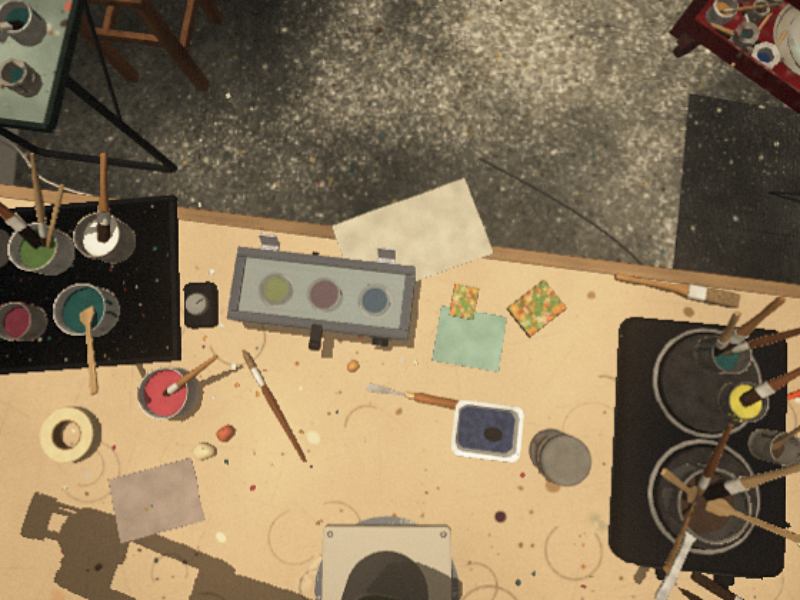

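The top view (800x600) shows the warmer at about (323,293), with its pull at (316,337) and the tins left to right at lime (276,289), plum (324,294) and blue (375,299). There are two orange studies, at (463,300) and (537,307). I'll measure them and look closer.

```bash
cat > h.py <<'E'
import numpy as np,cv2,pickle
def cam(c):
    R=cv2.Rodrigues(np.array(c["rvec"],float))[0]; return R,np.array(c["tvec"],float).ravel()
def at_z(c,uv,z):
    """pixels (full 560x420) to world at plane z"""
    R,t=cam(c); p=cv2.undistortPoints(np.array(uv,float).reshape(-1,1,2),np.array(c["intrinsics"]),np.array(c["D"])).reshape(-1,2)
    d=np.c_[p,np.ones(len(p))]@R; o=-R.T@t
    s=(np.broadcast_to(z,len(p))-o[2])/d[:,2]; return o+d*s[:,None]
def cloud(c):
    R,t=cam(c); h,w=c["range_z"].shape; u,v=np.meshgrid(np.arange(w),np.arange(h))
    p=cv2.undistortPoints(np.stack([u,v],-1).reshape(-1,1,2).astype(float),np.array(c["intrinsics"]),np.array(c["D"])).reshape(-1,2)
    z=c["range_z"].ravel(); P=(np.c_[p,np.ones(len(p))]*z[:,None]-t)@R; P[z==0]=np.nan
    return P.reshape(h,w,3)
def proj(c,P): return cv2.projectPoints(np.array(P,float).reshape(-1,1,3),np.array(c["rvec"]),np.array(c["tvec"]),np.array(c["intrinsics"]),np.array(c["D"]))[0].reshape(-1,2)
def ld(n): return pickle.load(open(f"pics/{n}.pkl","rb"))
def crop(c,x0,y0,x1,y1,k,f): cv2.imwrite(f,cv2.resize(c["color"][y0:y1,x0:x1,::-1],None,fx=k,fy=k,interpolation=cv2.INTER_CUBIC))
E
python3 - <<'E'
from h import *
c=ld("top0"); crop(c,150,160,300,255,5.3,"pics/a.png"); crop(c,290,185,410,245,6.6,"pics/b.png")
P=cloud(c); 
print("cam",-cam(c)[0].T@cam(c)[1])
for n,(u,v) in dict(plum=(324,294),lime=(276,289),blue=(375,299),small=(463,300),big=(537,307),pull=(316,337),bench=(350,400),frame=(320,330),frameb=(320,260)).items():
    print(n,P[int(v*.7),int(u*.7)].round(4))
# studies by colour saturation vs hsv, height >5mm
E
```

```text
cam [ 0.38036765 -0.04944275  1.01286918]
plum [0.4975 0.1028 0.0751]
lime [0.5048 0.182  0.0755]
blue [0.4881 0.0169 0.0722]
small [ 0.493  -0.1368  0.0061]
big [ 0.4823 -0.2655  0.0097]
pull [0.4258 0.1127 0.0782]
bench [ 0.3166  0.066  -0.0008]
frame [0.4377 0.1061 0.077 ]
frameb [0.5525 0.108  0.0794]
```

View pics/a.png

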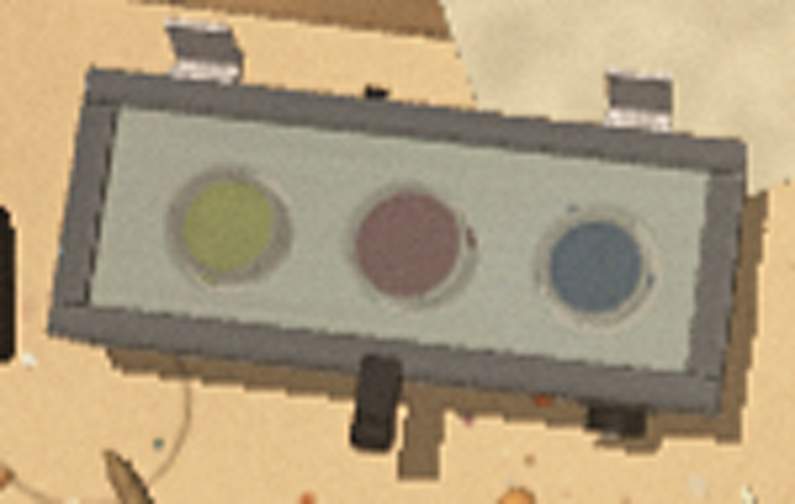

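View pics/b.png

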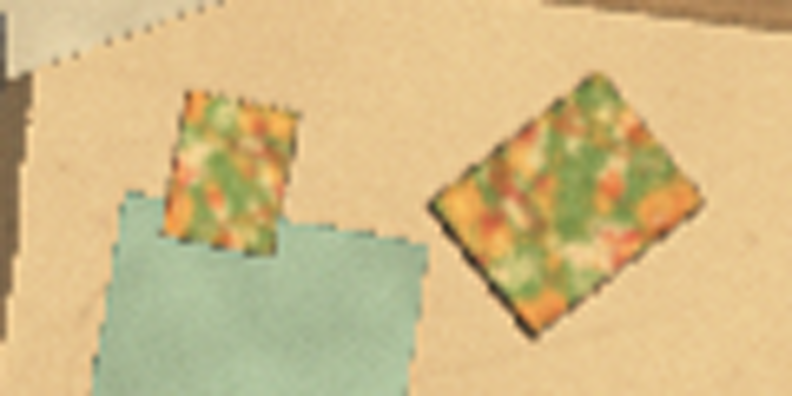

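```bash
python3 - <<'E'
from h import *
c=ld("top0")
f=lambda pts,x0,y0,k:np.array(pts)/k+[x0-.5,y0-.5]+.5/k
for n,p,z in(("small",[(187,92),(298,112),(275,255),(163,235)],.011),("big",[(597,72),(704,203),(533,338),(430,205)],.011)):
    q=at_z(c,f(p,290,185,6.6),z); print(n,q.mean(0),np.linalg.norm(np.roll(q,-1,0)-q,axis=1))
q=at_z(c,f([(92,68),(747,140),(718,412),(48,335)],150,160,5.3),.078); print(q,q.mean(0),np.linalg.norm(np.roll(q,-1,0)-q,axis=1))
y=(q[0]-q[1]+q[3]-q[2])[:2];x=(q[0]-q[3]+q[1]-q[2])[:2]
print("yaw",np.arctan2(-y[0],y[1]),np.arctan2(x[1],x[0]))
print("pull",at_z(c,f([(352,445),(390,450),(370,435)],150,160,5.3),.078), "plum",at_z(c,f([(408,244)],150,160,5.3),.047),"lime",at_z(c,f([(228,224)],150,160,5.3),.04),"blue",at_z(c,f([(596,266)],150,160,5.3),.047))
E
```

```text
small [ 0.4903597  -0.13770096  0.011     ] [0.04339216 0.05606992 0.04346911 0.05622335]
big [ 0.47836433 -0.26596342  0.011     ] [0.06425876 0.08437889 0.06355124 0.08326672]
[[ 0.57647951  0.24669987  0.078     ]
 [ 0.54272928 -0.05136517  0.078     ]
 [ 0.42039812 -0.03834341  0.078     ]
 [ 0.45471295  0.2617681   0.078     ]] [0.49857996 0.10468985 0.078     ] [0.29996974 0.12302227 0.30206692 0.12269534]
yaw -0.11330027854498806 -0.11457281623419431
pull [[0.40575895 0.12410802 0.078     ]
 [0.40355988 0.10715554 0.078     ]
 [0.41018281 0.11619346 0.078     ]] plum [[0.49944364 0.10592117 0.047     ]] lime [[0.50983109 0.19178102 0.04      ]] blue [[0.4891007 0.0185209 0.047    ]]
```

```bash
python3 - <<'E'
from h import *
c=ld("scene0"); crop(c,240,230,400,310,5,"pics/c.png"); 
P=cloud(c); 
hsv=cv2.cvtColor(c["color"],cv2.COLOR_RGB2HSV)
t=ld("top0");Pt=cloud(t)
crop(t,410,200,560,300,5.3,"pics/d.png")
print(proj(c,[0.478,-0.266,.011]), P[287,346],P[252,310])
E
```

```text
[[345.40218961 284.56871168]] [ 0.47531231 -0.27109654  0.00987348] [ 0.4940992  -0.13655797  0.00431032]
```

View pics/c.png

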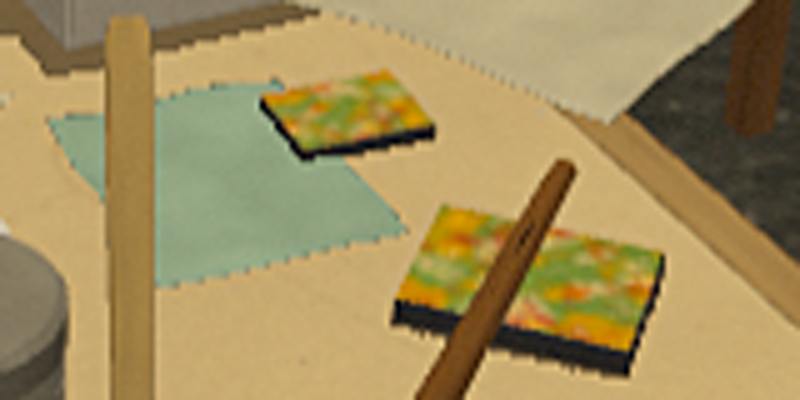

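```bash
python3 - <<'E'
from h import *
c=ld("scene0")
f=lambda pts,x0,y0,k:np.array(pts)/k+[x0-.5,y0-.5]+.5/k
q=at_z(c,f([(440,205),(664,255),(632,355),(398,303)],240,230,5),.011);print(q.mean(0),np.linalg.norm(np.roll(q,-1,0)-q,axis=1))
for th in np.linspace(0,.4,5):
  print(th,64*np.cos(th)+84*np.sin(th),84*np.cos(th)+64*np.sin(th))
from scipy.spatial.transform import Rotation as R
print(R.from_rotvec([-4.03797084e-01, -3.11516726e+00,  2.78906206e-03]).as_matrix())
P=np.concatenate([cloud(ld("top0")).reshape(-1,3),cloud(c).reshape(-1,3)]);P=P[np.isfinite(P).all(1)&(P[:,2]>.03)&(P[:,2]<.6)]
def prof(a,b,w):
  a,b=np.array(a),np.array(b)
  d=b-a;L=np.hypot(*d);d/=L;r=P[:,:2]-a;s=r@d;n=abs(r@[-d[1],d[0]])
  for s0 in np.arange(-.05,L+.1,.05):
    m=(s>=s0)&(s<s0+.05)&(n<w);print(round(s0,2),P[m,2].max().round(3) if m.any() else None,end="; ")
  print()
prof([.153,.58],[.411,.115],.12)
prof([.499,.106],[.478,-.266],.12)
E
```

```text
[ 0.47795085 -0.26800417  0.011     ] [0.0838628  0.06271234 0.08271254 0.06454895]
0.0 64.0 84.0
0.1 72.06627357612722 89.96968854875118
0.2 79.41248476862461 95.04042970954822
0.30000000000000004 85.96523266359131 99.16155831287664
0.4 91.65904437011129 102.29189740399599
[[-9.66951049e-01  2.54961417e-01 -5.87756959e-04]
 [ 2.54962061e-01  9.66949538e-01 -1.71444566e-03]
 [ 1.31213825e-04 -1.80764076e-03 -9.99998358e-01]]
-0.05 0.41; 0.0 0.412; 0.05 0.39; 0.1 None; 0.15 None; 0.2 0.172; 0.25 0.062; 0.3 0.082; 0.35 0.103; 0.4 0.081; 0.45 0.081; 0.5 0.085; 0.55 0.081; 0.6 0.082; 
-0.05 0.084; 0.0 0.085; 0.05 0.097; 0.1 0.095; 0.15 0.082; 0.2 None; 0.25 None; 0.3 None; 0.35 None; 0.4 None; 0.45 None;
```

Neither study measures 81x96 along its edges. The small one at (463,300) is 43x56 mm and about 5 mm high. The large one at (537,307) is 64x84 mm and about 10–11 mm thick. 81x96 is the bounding box of 64x84 turned by about 0.22 rad, so the larger, 11 mm thick one fits. The enlarged crops confirm this. Its centre is (0.478, -0.267) from both cameras.

Now I move above the pull at about (0.411, 0.115).

play_rows(
  series=[
    [[0,0.02,-0.035,0,0.014],[0,0.044,-0.079,0,0.03],[0,0.067,-0.121,0,0.05],[0,0.09,-0.163,0,0.07],[0,0.113,-0.205,0,0.09],[0,0.136,-0.247,0,0.11],[0,0.159,-0.289,0,0.13],[0,0.182,-0.331,0,0.144]],
  ],
  force=15,
)

```text
t: 0.9
tool_pos: [0.3352, 0.2474, 0.2324]
orientation: [0.177, 3.137, -0.0]
force: [1.5, 0.3, 0.4]
opening: 0.0465
```

play_rows(
  series=[
    [[0,0.022,-0.04,0,0],[0,0.044,-0.08,0,0],[0,0.064,-0.115,-0.01,0],[0,0.076,-0.134,-0.03,0],[0,0.076,-0.134,-0.05,0],[0,0.076,-0.134,-0.05,0],[0,0.076,-0.134,-0.05,0]],
  ],
)

```text
t: 1.6
tool_pos: [0.4104, 0.1153, 0.1825]
orientation: [-0.179, -3.135, 0.0]
force: [0.7, 0.6, 1.3]
opening: 0.0463
```

```bash
python3 - <<'E'
from h import *
from plant import sensors, read_camera
s=sensors.read_state();print(s["t"],s["tool_pos"],s["orientation"],s["force"],s["opening"])
from scipy.spatial.transform import Rotation as R
m=R.from_rotvec(s["orientation"]).as_matrix();print("jaw",np.arctan2(-m[0,1],m[1,1]))
for n in("top","scene"):
  c=read_camera(n);pickle.dump(c,open(f"pics/{n}1.pkl","wb"))
  if n=="scene": crop(c,180,90,330,250,3.7,"pics/s1.png")
  else: crop(c,150,160,300,255,5.3,"pics/t1.png")
E
```

```text
1.6 [0.410411   0.11525371 0.18250379] [-1.78574540e-01 -3.13508077e+00  2.65539365e-04] [0.738794   0.55222072 1.27044252] 0.04630766525363599
jaw -0.11379707544795443
```

View pics/s1.png

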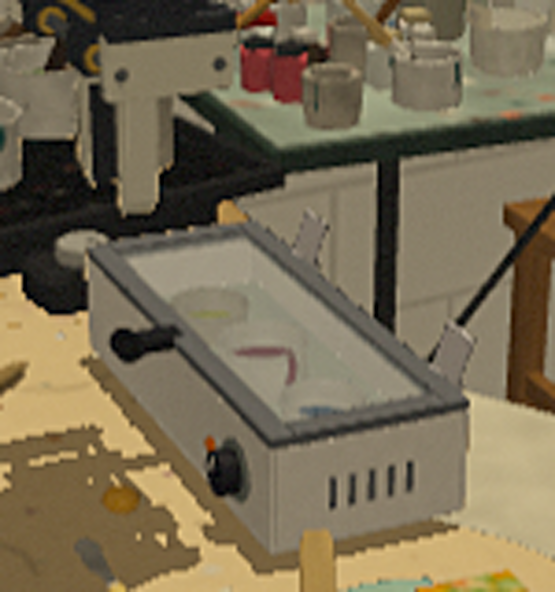

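View pics/t1.png

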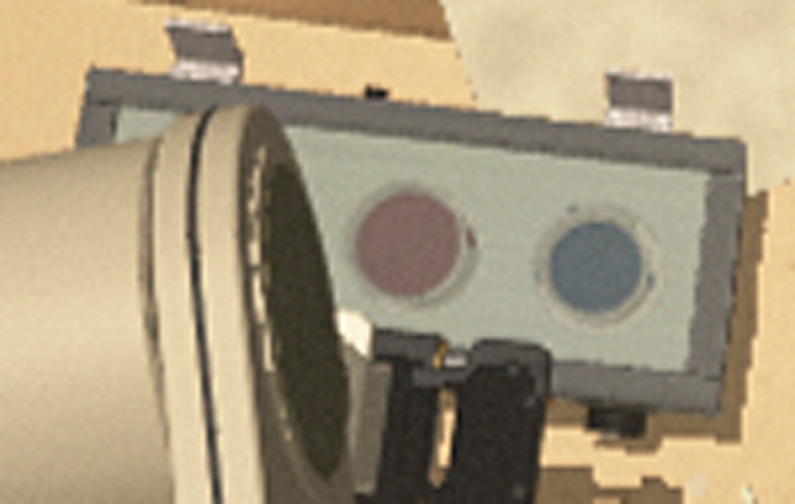

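The scene crop shows the pull at (125,342) with the near finger (140,210) straight above it, and the top view agrees. I descend and grip.

play_rows(
  series=[
    [[0,0,-0.001,-0.03,0],[0,0,-0.001,-0.06,0],[0,0,-0.001,-0.09,0],[0,0,-0.001,-0.109,0],[0,0,-0.001,-0.109,0],[1,0,-0.001,-0.109,0],[1,0,-0.001,-0.109,0],[1,0,-0.001,-0.109,0]],
  ],
  force=12,
)

```text
t: 2.5
tool_pos: [0.4123, 0.1145, 0.0754]
orientation: [0.178, 3.134, 0.001]
force: [-0.5, 0.3, -0.0]
opening: 0.0271
```

play_rows(
  series=[
    [[1,0,0,0,0],[1,0,0,0,0],[1,0,0,0,0]],
  ],
)

```text
t: 2.8
tool_pos: [0.4125, 0.1175, 0.0753]
orientation: [0.178, 3.133, 0.01]
force: [2.5, 18.5, -1.6]
opening: 0.0177
```

```bash
python3 - <<'E'
import numpy as np
from plant import sensors
s=sensors.read_state();print(s["t"],s["tool_pos"],s["force"],s["opening"])
ex=np.array([.9935,-.1138])
a0=np.arctan2(.004,.150)
r=np.hypot(.15,.004)
p=lambda th:np.array([-r*np.cos(th+a0),r*np.sin(th+a0)])
for th in np.arange(0,1.95,.1):
    d=p(th)-p(0); print(round(th,2),np.r_[ex*d[0],d[1]].round(3))
print(np.r_[ex*(p(1.9)-p(0))[0],(p(1.9)-p(0))[1]].round(3))
E
```

```text
2.8 [0.41249759 0.11746838 0.07525438] [ 2.49095724 18.49731286 -1.60030586] 0.01773373121247576
0.0 [ 0. -0.  0.]
0.1 [ 0.001 -0.     0.015]
0.2 [ 0.004 -0.     0.03 ]
0.3 [ 0.008 -0.001  0.044]
0.4 [ 0.013 -0.002  0.058]
0.5 [ 0.02  -0.002  0.071]
0.6 [ 0.028 -0.003  0.084]
0.7 [ 0.038 -0.004  0.096]
0.8 [ 0.048 -0.006  0.106]
0.9 [ 0.06  -0.007  0.116]
1.0 [ 0.072 -0.008  0.124]
1.1 [ 0.085 -0.01   0.131]
1.2 [ 0.099 -0.011  0.137]
1.3 [ 0.113 -0.013  0.142]
1.4 [ 0.128 -0.015  0.144]
1.5 [ 0.142 -0.016  0.146]
1.6 [ 0.157 -0.018  0.146]
1.7 [ 0.172 -0.02   0.144]
1.8 [ 0.187 -0.021  0.141]
1.9 [ 0.201 -0.023  0.137]
[ 0.201 -0.023  0.137]
```

The opening of 17.7 mm matches the pull, which sits about 3 mm further to +y than I measured. I shift by that and follow the hinge arc.

play_rows(
  series=[
    [[1,0,0.003,0,0],[1,0.001,0.003,0.015,0],[1,0.004,0.003,0.03,0],[1,0.008,0.002,0.044,0],[1,0.013,0.001,0.058,0],[1,0.02,0.001,0.071,0],[1,0.028,0,0.084,0]],
  ],
)

```text
t: 3.5
tool_pos: [0.4392, 0.1146, 0.1586]
orientation: [0.178, 3.136, 0.001]
force: [1.7, 4.2, -3.5]
opening: 0.0178
```

```bash
python3 - <<'E'
from h import *
from plant import sensors, read_camera
s=sensors.read_state();print(s["t"],s["tool_pos"],s["force"],s["opening"])
c=read_camera("scene");crop(c,180,70,330,250,3.3,"pics/s2.png")
E
```

```text
3.5 [0.4392001  0.11459635 0.15862599] [ 1.7210128   4.16521715 -3.45996887] 0.017813410514292555
```

View pics/s2.png

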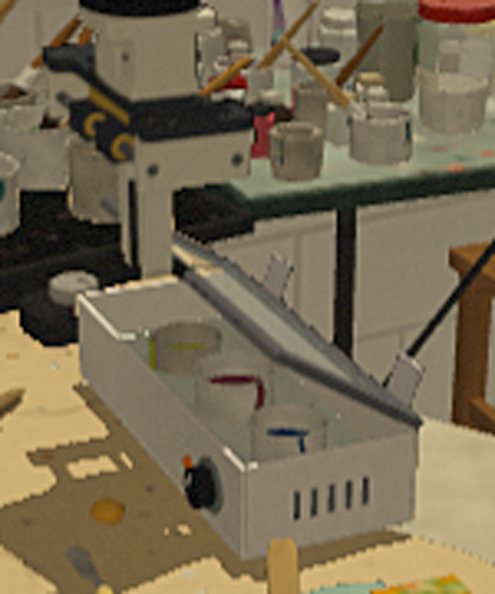

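The cover is rising with the fingers. I continue.

play_rows(
  series=[
    [[1,0.01,-0.001,0.012,0],[1,0.02,-0.002,0.022,0],[1,0.032,-0.003,0.032,0],[1,0.044,-0.004,0.04,0],[1,0.057,-0.006,0.047,0],[1,0.071,-0.007,0.053,0],[1,0.085,-0.009,0.058,0],[1,0.1,-0.011,0.06,0]],
  ],
)

```text
t: 4.35
tool_pos: [0.5395, 0.103, 0.2186]
orientation: [0.179, 3.136, 0.0]
force: [-1.9, 1.6, 3.9]
opening: 0.0179
```

play_rows(
  series=[
    [[1,0.014,-0.001,0.002,0],[1,0.029,-0.003,0.002,0],[1,0.044,-0.005,0,0],[1,0.059,-0.006,-0.003,0],[1,0.07,-0.007,-0.006,0],[1,0.07,-0.007,-0.006,0]],
  ],
)

```text
t: 4.95
tool_pos: [0.6104, 0.0949, 0.2121]
orientation: [0.18, 3.134, -0.002]
force: [1.8, -4.4, 4.3]
opening: 0.018
```

```bash
python3 - <<'E'
from h import *
from plant import sensors, read_camera
s=sensors.read_state();print(s["t"],s["tool_pos"],s["force"],s["opening"])
c=read_camera("scene");crop(c,180,50,330,250,3,"pics/s3.png")
E
```

```text
4.95 [0.61044505 0.09491321 0.21212401] [ 1.83482952 -4.42746574  4.29769838] 0.018041622427632586
```

View pics/s3.png

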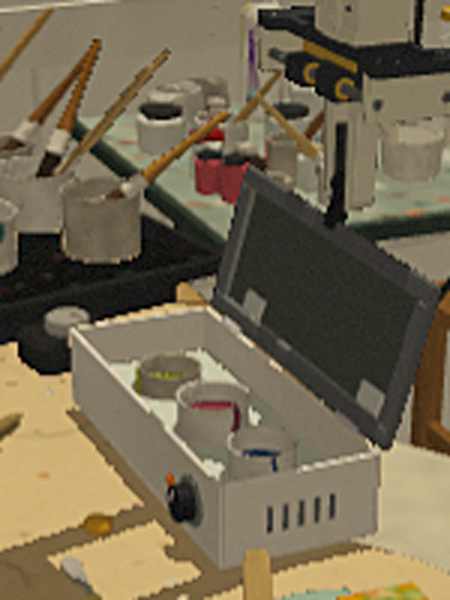

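The cover is past upright and still held at the pull, (335,200) in the crop. I release, rise and check.

play_rows(
  series=[
    [[0,0,0,0,0],[0,0,0,0,0],[0,0,0,0,0],[0,0,0,0.02,0],[0,0,0,0.05,0],[-0.2,-0.02,0,0.06,0],[-0.4,-0.05,0,0.06,0],[-0.55,-0.08,0,0.06,0]],
  ],
)

```text
t: 5.8
tool_pos: [0.528, 0.0965, 0.2719]
orientation: [0.178, 3.136, 0.001]
force: [-0.0, -0.0, 0.1]
opening: 0.0661
```

play_rows(
  series=[
    [[-0.55,-0.06,0,0,0],[-0.55,-0.1,0,0,0],[-0.55,-0.14,0,0,0],[-0.55,-0.18,0,0,0],[-0.55,-0.22,0,0,0],[-0.55,-0.22,0,0,0],[-0.55,-0.22,0,0,0]],
  ],
)

```text
t: 6.5
tool_pos: [0.3088, 0.0965, 0.2721]
orientation: [0.177, 3.134, 0.001]
force: [-0.4, 0.9, 0.2]
opening: 0.072
```

```bash
python3 - <<'E'
from h import *
from plant import sensors, read_camera
s=sensors.read_state();print(s["t"],s["tool_pos"],s["force"],s["opening"])
for n in("top","scene"):
  c=read_camera(n);pickle.dump(c,open(f"pics/{n}4.pkl","wb"))
  if n=="scene": crop(c,180,50,330,250,3,"pics/s4.png")
  else: crop(c,150,120,300,255,4.4,"pics/t4.png")
E
```

```text
6.5 [0.30883236 0.09646038 0.27207193] [-0.44612312  0.89130812  0.23031705] 0.07196521393211729
```

View pics/s4.png

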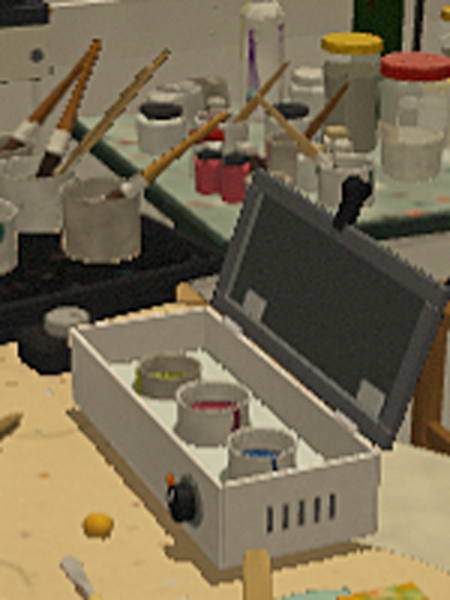

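View pics/t4.png

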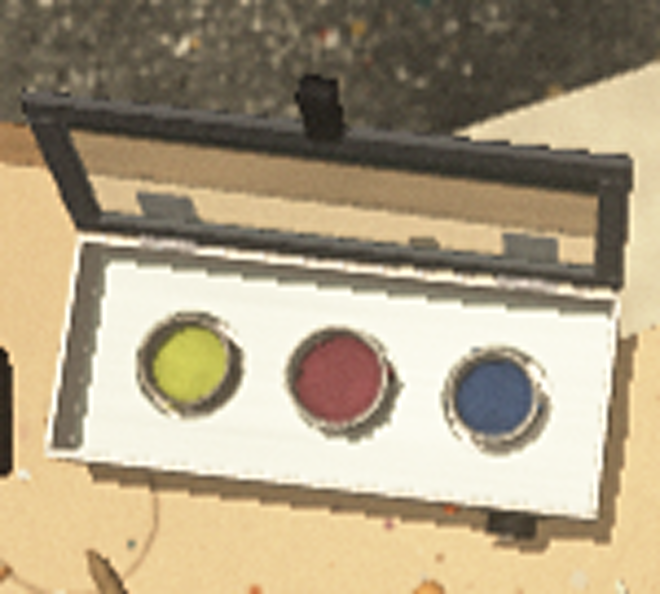

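The cover leans at its stop by itself and the plum tin is in the middle well at (340,378) in the crop. I'll measure it closely.

```bash
python3 - <<'E'
from h import *
c=ld("top4"); crop(c,205,185,250,225,16,"pics/t5.png")
f=lambda pts,x0,y0,k:np.array(pts)/k+[x0-.5,y0-.5]+.5/k
q=at_z(c,f([(80,237),(617,298),(600,520),(48,455)],150,120,4.4),.07);print(q,q.mean(0),np.linalg.norm(np.roll(q,-1,0)-q,axis=1))
h=cv2.cvtColor(c["color"],cv2.COLOR_RGB2HSV)[185:225,205:250].astype(int); m=((h[...,0]>165)|(h[...,0]<5))&(h[...,1]>100)
v,u=np.nonzero(m); print(len(u),at_z(c,[[u.mean()+205,v.mean()+185]],.047))
# overlay predicted rim
im=cv2.imread("pics/t5.png"); a=np.linspace(0,2*np.pi,40)
for (x,y),col in(((.4994,.1059),(0,255,0)),((.4994,.1085),(255,0,0))):
    p=proj(c,np.c_[x+.029*np.cos(a),y+.029*np.sin(a),a*0+.062]); p=(p-[205,185]+.5)*16
    cv2.polylines(im,[p.astype(int)],True,col,1)
cv2.imwrite("pics/t5.png",im)
E
```

```text
[[ 0.57554435  0.24707206  0.07      ]
 [ 0.540868   -0.04969844  0.07      ]
 [ 0.41964083 -0.04040948  0.07      ]
 [ 0.45481851  0.25990427  0.07      ]] [0.49771792 0.1042171  0.07      ] [0.29878952 0.12158252 0.30236702 0.12140591]
263 [[0.49953998 0.10581384 0.047     ]]
```

View pics/t5.png

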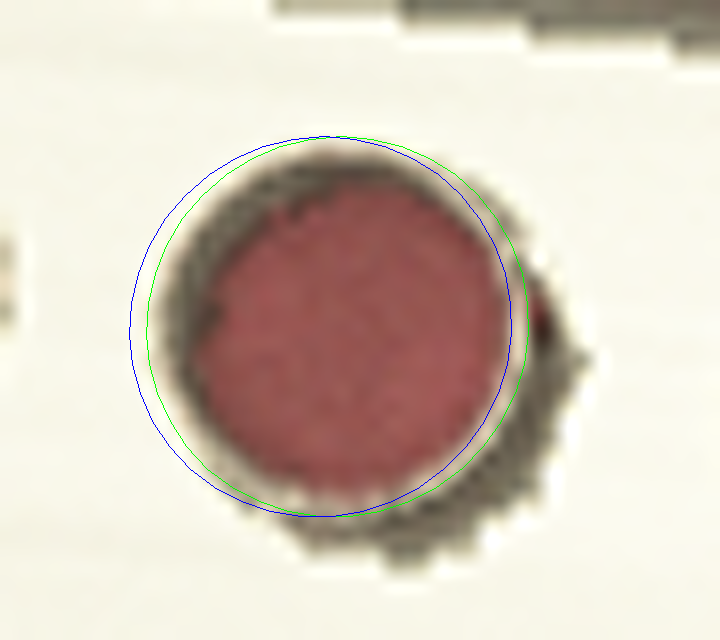

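The green rim circle at (0.4994, 0.1059) fits. The felt pull suggests a 1–2 mm calibration bias in y, so I aim for y = 0.107 with a 72 mm opening. That leaves 7 mm beside the tin, and the finger backs reach 53.5 mm against the 58 mm limit.

play_rows(
  series=[
    [[-0.55,0.04,0.003,0,0],[-0.55,0.08,0.006,0,0],[-0.55,0.12,0.0105,0,0],[-0.55,0.16,0.0105,-0.02,0],[-0.55,0.185,0.0105,-0.06,0],[-0.55,0.19,0.0105,-0.1,0],[-0.55,0.19,0.0105,-0.14,0],[-0.55,0.19,0.0105,-0.16,0]],
  ],
)

```text
t: 7.4
tool_pos: [0.4969, 0.1061, 0.1055]
orientation: [-0.179, -3.128, 0.002]
force: [-0.8, 0.7, -0.6]
opening: 0.0722
```

play_rows(
  series=[
    [[-0.55,0,0,0,0],[-0.55,0,0,0,0]],
  ],
)

```text
t: 7.6
tool_pos: [0.4991, 0.1065, 0.111]
orientation: [-0.179, -3.134, 0.001]
force: [-0.0, 0.1, 0.7]
opening: 0.0722
```

```bash
python3 - <<'E'
from h import *
from plant import sensors, read_camera
s=sensors.read_state();print(s["t"],s["tool_pos"],s["force"],s["opening"])
c=read_camera("scene");crop(c,180,50,330,250,3,"pics/s6.png")
E
```

```text
7.6 [0.49912093 0.10654173 0.11099342] [-0.00991604  0.10680823  0.68397516] 0.07223679074563213
```

View pics/s6.png

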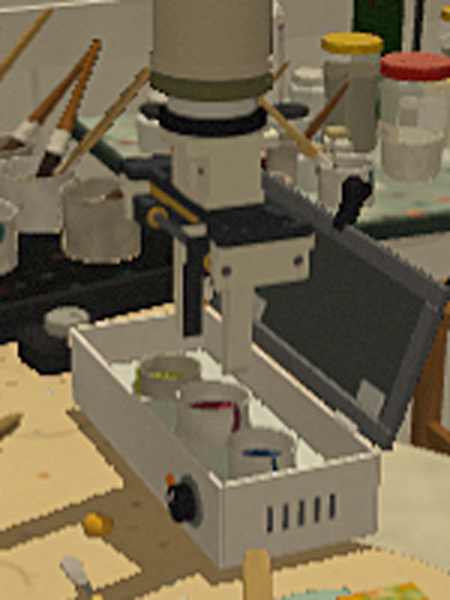

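Both fingers straddle the plum tin with the cover clear. I descend gently.

play_rows(
  series=[
    [[-0.55,0,0,-0.012,0],[-0.55,0,0,-0.024,0],[-0.55,0,0,-0.034,0],[-0.55,0,0,-0.043,0],[-0.55,0,0,-0.05,0],[-0.55,0,0,-0.055,0],[-0.55,0,0,-0.058,0],[-0.55,0,0,-0.058,0]],
  ],
)

```text
t: 8.45
tool_pos: [0.4987, 0.1067, 0.0533]
orientation: [-0.179, -3.136, 0.0]
force: [-1.1, -0.2, -0.1]
opening: 0.0723
```

```bash
python3 - <<'E'
from h import *
from plant import sensors, read_camera
s=sensors.read_state();print(s["t"],s["tool_pos"],s["force"],s["opening"])
c=read_camera("scene");crop(c,200,150,300,230,6,"pics/s7.png")
E
```

```text
8.45 [0.49871978 0.10665684 0.05325971] [-1.07702102 -0.24941969 -0.07731109] 0.07231401389876314
```

View pics/s7.png

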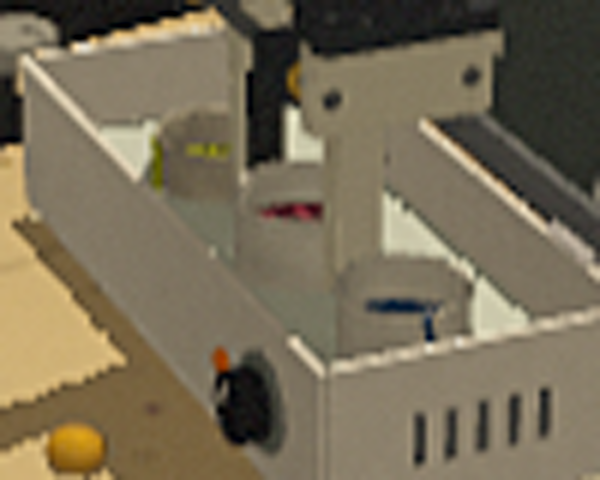

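The fingers are beside the tin with no contact force. I close on it.

play_rows(
  series=[
    [[-0.4,0,0,0,0],[-0.3,0,0,0,0],[-0.2,0,0,0,0],[1,0,0,0,0],[1,0,0,0,0],[1,0,0,0,0],[1,0,0,0,0],[1,0,0,0,0]],
  ],
  force=20,
)

```text
t: 9.3
tool_pos: [0.4992, 0.1068, 0.054]
orientation: [0.179, 3.136, 0.0]
force: [-0.8, 2.4, 5.0]
opening: 0.0563
```

play_rows(
  series=[
    [[1,0,0,0.005,0],[1,0,0,0.01,0],[1,0,0,0.016,0],[1,0,0,0.022,0],[1,0,0,0.022,0]],
  ],
)

```text
t: 9.8
tool_pos: [0.4997, 0.1067, 0.0769]
orientation: [0.179, 3.135, 0.0]
force: [0.6, -0.3, -1.4]
opening: 0.0565
```

```bash
python3 - <<'E'
from h import *
from plant import sensors, read_camera
s=sensors.read_state();print(s["t"],s["tool_pos"],s["force"],s["wrist_torque"],s["opening"])
c=read_camera("scene");crop(c,200,150,300,230,6,"pics/s8.png")
E
```

```text
9.8 [0.49974859 0.10670502 0.07687753] [ 0.64477719 -0.31853025 -1.42595519] [ 0.04911366 -0.1114694   0.06267469] 0.05653706362598782
```

View pics/s8.png

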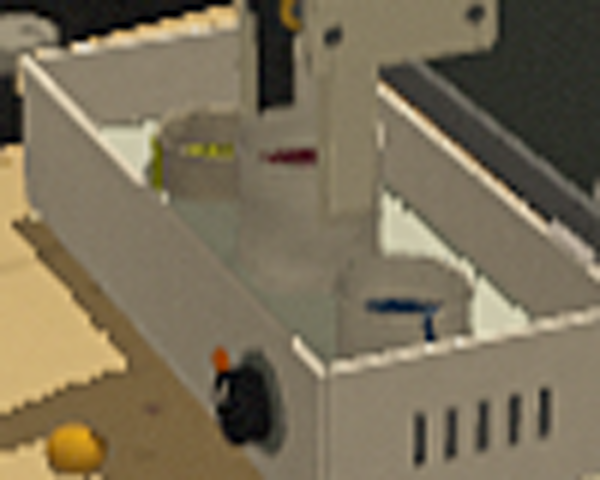

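The wrist carries -1.4 N, which is the tin's weight. I keep lifting straight up.

play_rows(
  series=[
    [[1,0,0,0.01,0],[1,0,0,0.024,0],[1,0,0,0.04,0],[1,0,0,0.056,0],[1,0,0,0.072,0],[1,0,0,0.086,0],[1,0,0,0.096,0],[1,0,0,0.1,0]],
  ],
)

```text
t: 10.65
tool_pos: [0.4997, 0.1068, 0.1774]
orientation: [0.179, 3.134, 0.001]
force: [-0.3, 0.8, -0.8]
opening: 0.0568
```

play_rows(
  series=[
    [[1,0,0,0,0],[1,0,0,0,0],[1,0,0,0,0]],
  ],
)

```text
t: 10.95
tool_pos: [0.4984, 0.1066, 0.1746]
orientation: [-0.179, -3.135, 0.0]
force: [-1.0, -0.4, -1.8]
opening: 0.0568
```

```bash
python3 - <<'E'
from h import *
from plant import sensors, read_camera
s=sensors.read_state();print(s["t"],s["tool_pos"],s["force"],s["opening"])
c=read_camera("scene");crop(c,190,50,340,230,3.3,"pics/s9.png")
E
```

```text
10.95 [0.49837011 0.10662393 0.17464926] [-1.04124305 -0.35451828 -1.80156236] 0.056780654326457444
```

View pics/s9.png

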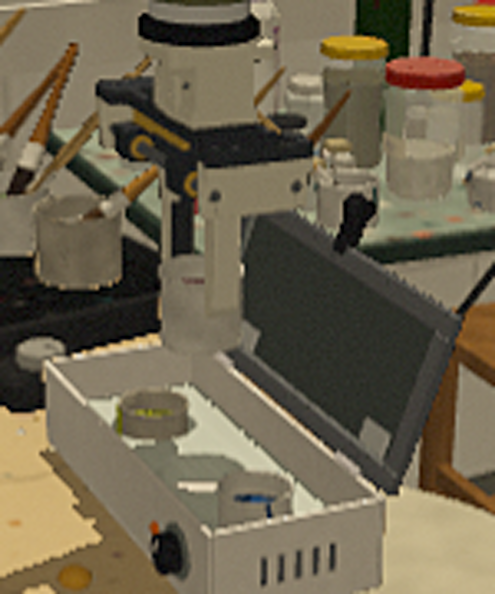

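The tin is clear and level, and the cover and the other tins are in place. I carry it over at constant height.

play_rows(
  series=[
    [[1,0,0,0,0],[1,0,-0.006,0,0],[1,-0.001,-0.018,0,0],[1,-0.002,-0.034,0,0],[1,-0.003,-0.054,0,0],[1,-0.004,-0.076,0,0],[1,-0.006,-0.098,0,0],[1,-0.007,-0.12,0,0]],
  ],
  force=28,
)

```text
t: 11.8
tool_pos: [0.4915, -0.0151, 0.1756]
orientation: [0.179, 3.136, -0.001]
force: [0.6, 0.6, -0.5]
opening: 0.0566
```

play_rows(
  series=[
    [[1,-0.001,-0.022,0,0],[1,-0.002,-0.044,0,0],[1,-0.004,-0.066,0,0],[1,-0.005,-0.088,0,0],[1,-0.006,-0.11,0,0],[1,-0.007,-0.132,0,0],[1,-0.009,-0.154,0,0],[1,-0.01,-0.174,0,0]],
  ],
)

```text
t: 12.6
tool_pos: [0.4812, -0.1892, 0.1757]
orientation: [-0.18, -3.136, 0.001]
force: [-0.8, 0.4, -1.0]
opening: 0.0566
```

play_rows(
  series=[
    [[1,-0.001,-0.018,0,0],[1,-0.002,-0.034,0,0],[1,-0.003,-0.05,0,0],[1,-0.003,-0.062,0,0],[1,-0.004,-0.072,0,0],[1,-0.004,-0.078,0,0],[1,-0.004,-0.08,0,0],[1,-0.004,-0.08,0,0]],
  ],
)

```text
t: 13.4
tool_pos: [0.478, -0.2672, 0.1756]
orientation: [-0.179, -3.136, -0.0]
force: [0.1, 0.7, -0.6]
opening: 0.0567
```

```bash
python3 - <<'E'
from h import *
from plant import sensors, read_camera
s=sensors.read_state();print(s["t"],s["tool_pos"],s["orientation"],s["force"],s["opening"])
for n in("top","scene"):
  c=read_camera(n);pickle.dump(c,open(f"pics/{n}9.pkl","wb"))
  if n=="scene": crop(c,180,90,400,310,2.7,"pics/s10.png")
  else: crop(c,150,120,420,300,2.9,"pics/t10.png")
E
```

```text
13.4 [ 0.47799298 -0.26722648  0.17558733] [-1.78634465e-01 -3.13637094e+00 -3.54012062e-04] [ 0.1100337   0.66757009 -0.57561865] 0.05672633568081888
```

View pics/s10.png

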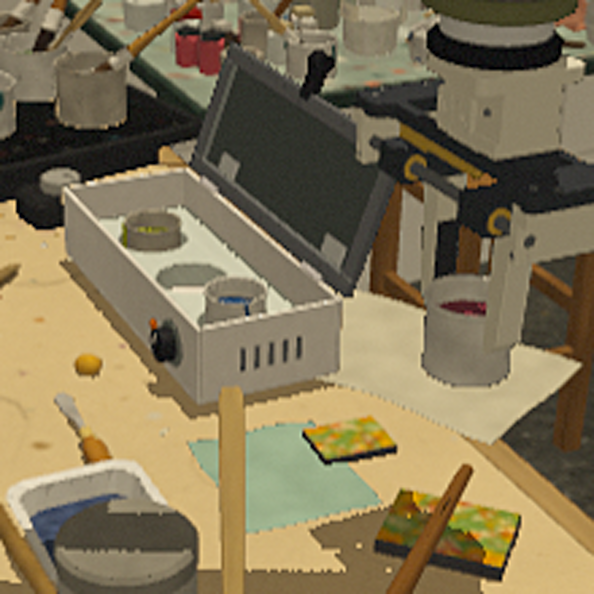

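View pics/t10.png

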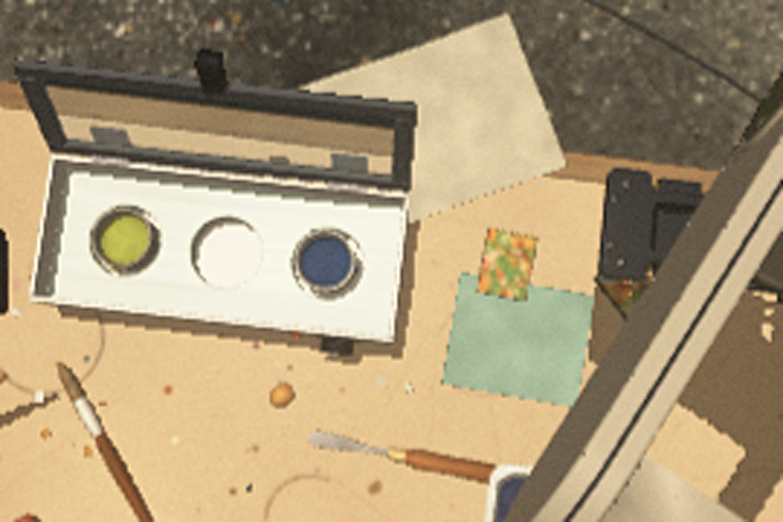

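The tin is held level at (467,330) above the large study. The cover is open, and the blue and lime tins are in their wells. I lower to about 100 mm under the tin and settle.

play_rows(
  series=[
    [[1,0,0,-0.004,0],[1,0,0,-0.01,0],[1,0,0,-0.018,0],[1,0,0,-0.025,0],[1,0,0,-0.031,0],[1,0,0,-0.034,0],[1,0,0,-0.035,0],[1,0,0,-0.035,0]],
  ],
)

```text
t: 14.3
tool_pos: [0.4779, -0.2673, 0.1406]
orientation: [-0.179, -3.136, -0.0]
force: [-0.6, 0.0, -1.1]
opening: 0.0566
```

play_rows(
  series=[
    [[1,0,0,0,0],[1,0,0,0,0],[1,0,0,0,0],[1,0,0,0,0],[1,0,0,0,0],[1,0,0,0,0],[1,0,0,0,0],[1,0,0,0,0]],
  ],
)

```text
t: 15.1
tool_pos: [0.4779, -0.2673, 0.1406]
orientation: [-0.179, -3.136, 0.0]
force: [-0.5, -0.3, -1.0]
opening: 0.0563
```

```bash
python3 - <<'E'
from h import *
from plant import sensors, read_camera
s=sensors.read_state();print(s["t"],s["tool_pos"],s["dq"].round(4),s["force"],s["opening"])
c=read_camera("scene");pickle.dump(c,open("pics/scene11.pkl","wb"))
crop(c,300,170,400,310,4.2,"pics/s11.png")
im=cv2.imread("pics/s11.png");a=np.linspace(0,2*np.pi,40)
for z in(.101,.151):
    p=(proj(c,np.c_[.478+.029*np.cos(a),-.267+.029*np.sin(a),a*0+z])-[300,170]+.5)*4.2
    cv2.polylines(im,[p.astype(int)],True,(0,255,0),1)
p=(proj(c,[.478,-.267,.011])-[300,170]+.5)*4.2; cv2.circle(im,tuple(p[0].astype(int)),4,(255,0,0),-1)
cv2.imwrite("pics/s11.png",im)
E
```

```text
15.1 [ 0.47794514 -0.2672984   0.14063035] [ 0.0003  0.0003  0.     -0.0001  0.0014  0.0024] [-0.47450805 -0.29417998 -0.96727817] 0.05629812557737939
```

View pics/s11.png

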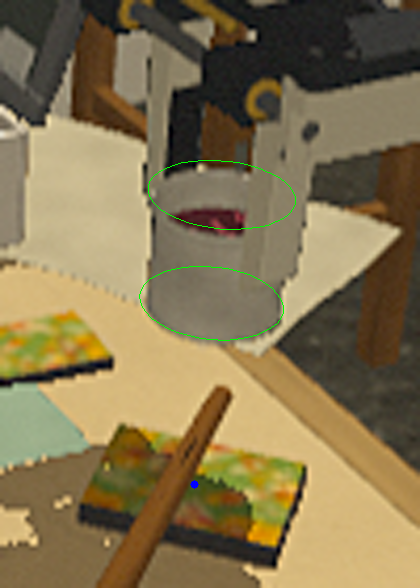

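The overlay matches within a few mm. The tin is level and still, with its underside about 0.10 m up, and the study hasn't moved. I hand it in.

```bash
python3 - <<'E'
from plant import robot,sensors
print(robot.close_job()); s=sensors.read_state();print(s["t"],s["tool_pos"],s["opening"])
E
```

```text
the job is handed in; nothing more can be done
None
the job is handed in; nothing more can be done
```

I folded the cover back by its pull until it leaned on its stop and stood by itself. Then I lifted the plum tin from the middle well and handed in while holding it over the large orange study; no verdict is reported.

**Last checks:**
- **Tin:** it is level by eye and at rest, with its underside about 0.10 m up. The TCP is at (0.478, -0.267), and the study's centre is (0.478, -0.267). The camera overlay agrees within a few mm.
- **Rest of the scene:** the cover was open, and the blue and lime tins were in their wells. I judged these by eye in the pictures after the carry. The study lies where it was measured at the start.

**Disagreements:**
- **Study size:** neither study measured 81x96 mm along its edges. The small one is 43x56 mm and the large one 64x84 mm. I chose the large one because its thickness is about 11 mm and 81x96 is its bounding box when turned by about 0.22 rad.
- **Grip opening:** the fingers read 56.5 mm on the tin instead of 58 mm, but it stayed steady and the wrist carried roughly the tin's weight.
- **Pull position:** the pull was about 3 mm further to +y than I measured in the pictures.

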